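# Hold a cell holder against its locating fence for screwing down

## Task

Clear the screwdriver off the spectrophotometer base plate and lay it wholly inside the steel tool tray. Then set the aluminium cell holder flat on the plate, its long side flush against the locating fence and its two slots over the two tapped holes, and press it steadily against the fence with about 12 N (not under 5, not over 20; never ram it) so that I can put the screws in. Finish while still holding it pressed there; do not let go, and leave the other things on the bench alone.

Things in the scene. Friction and masses are not known exactly. Their poses are not given: they have to be found in the camera images.
- plate: grey-painted metal base plate, 150 (x) x 240 (y) x 12 mm thick, fixed flat on the bench. Origin: centre of its underside. Its x points at the fence, roughly away from the robot. Two M6 tapped holes in its top at x = +24, y = -50 and +50 mm: the holder's centre belongs at x = +24, y = 0. Top smooth and level but for the fence; flush screw heads near its ends.
- fence: rigid steel bar, 16 (x) x 220 (y) x 18 mm high, screwed on the plate along its far edge, axes as the plate's. Origin: centre of its underside, at x = +67 mm of the plate, 12 mm above the bench. Its stop face looks to the plate's -x, at x = +59 mm of the plate, and reaches 30 mm above the bench.
- holder: aluminium cell holder, 0.24 to 0.48 kg, upright on the bench. Foot 70 (x) x 130 (y) x 8 mm with through slots, 7 (x) x 20 (y) mm, at y = -50 and +50 mm. In its middle a square tower 32 x 32 mm, to 78 mm above the underside, cuvette well in its top. Origin: centre of the underside, z up. Same either way round: either long side may meet the fence. Friction on the plate up to 5 N unless pressed down.
- driver: screwdriver, loose, 0.085 kg, level across the plate where the holder must go, axis 25 mm above the bench, roughly along the fence. Grey six-sided handle 26 mm across flats, 70 mm long, black ends, 6 mm round blade. Origin: on the axis, middle of the handle; x points to the blade's tip, 122 mm away; butt 41 mm behind. Balance point about 5 mm from the origin towards the tip.
- driver_tip (a point): point on the screwdriver's axis near the end of the blade, 115 mm from the middle of the handle
- tray: open steel tool tray, 230 (its x) x 104 (its y) x 20 mm high outside, walls and floor 2 mm, empty, fixed on the bench to one side of the plate (the holder is on the other). Origin: centre of its underside; its long side is x.
- bottle: amber glass bottle, 64 mm in diameter and 135 mm tall, standing loose beyond the plate; leave it alone. Origin: centre of its underside
- rack: white cuvette rack with glass cuvettes, 60 x 110 x 51 mm, loose, beyond the plate; leave it alone. Origin: centre of its underside
- dish: round glass dish, 88 mm in diameter and 14 mm high, with two knurled thumb screws standing in it up to 28 mm, loose, beyond the plate; leave it alone. Origin: centre of its underside
- mouse: black computer mouse, 105 x 60 x 32 mm, loose on a mat to the robot's right; leave it alone. Origin: centre of its underside

How it is judged:
By the outcome, as a careful person would: the job done as asked, in the order asked, and still so for the second after the job is handed in, while the arm keeps its last pose, push and grip.
It also fails if it takes over 67 s, if anything falls off the work surface, if the arm or the gripper's body presses on something with over 40 N, if the wrist force passes 120 N, or if a joint passes its speed limit or range.

## Robot

A 6-joint arm with a two-finger parallel gripper is mounted at the origin on the work surface. World frame = base frame: x ahead of the robot, y to its left, z up, the work surface at z = 0. Lengths are in mm, angles in rad, forces in N, time in s.
With the tool pointing down it reaches from about 350 to 875 mm from the base axis. Payload 4.2 kg.
Tool frame: the origin (TCP) lies at the very end of the fingers, on their centre line; the grasp point (between the pads) lies 19 mm behind it (pinch_z is the distance from the TCP to the grasp point, in mm); z points along the fingers, y is the line along which they close (so a half turn about z gives the same grasp; the last joint's range is limited). The gripper opens to 85 mm and grips with 20 to 120 N. Pads are 22 mm wide; open, the fingers measure 114 mm over their backs; the gripper's body (76 mm by 85 mm) begins 54 mm behind the grasp point. The pads swing forward as they close: fully open they stand 13 mm farther back than shut.
Start: joints at [-1.022, 0.385, 0.008, 0, -1.194, -0.259], TCP at [178.616, -598.912, 231.312] pointing down, gripper open.
Joint ranges: [-3.14, 3.14], [-1.21, 2.06], [-1.07, 1.41], [-3.16, 2.05], [-2.99, -0.16], [-3.1, 3.1]. Speed limits (rad/s): [2.79, 2.79, 3.14, 3.14, 3.14, 3.14].

## Interface

Orientations are given as a unit quaternion [x, y, z, w].
In Python, from bench import * gives the robot as it stands.
- The arm moves only by the tool arm_command, never from a script. Its argument "steps" is one flat list of numbers, 4 for each row, row after row: the shift along the tool's x, y, z in m, then the turn about the tool's z in rad. In form: [tx, ty, tz, roll, tx, ty, tz, roll, ...]. A call has 1 to 20 rows; each row shifts and turns the commanded pose from where the row before left it, along the tool's axes as they then stand; what a row does not reach is not made up. A row lasts 1/8 s, in which the tool goes at most 62.5 mm and 10.7 degrees, less where a joint would pass 70% of its speed; a pose out of reach is approached as far as the arm can. A call with a gripper value outside its range is refused whole. "grip" is the finger opening in m, from 0 to 0.0854, set as the call begins (left out, the last holds). The fingers move at their own pace and stop on an object; the grip force is fixed at half the most. Time passes only in rows, so rows that do not move let the fingers close. It gives the time, the measured TCP pose, the force, the opening and the grip force at its end, in the units of the state.
- read_state(): the state, without advancing time (a new reading comes with each control period).
- get_image(name): name is "scene" or "side" or "wrist"; returns the picture (420x560x3 uint8, red, green, blue); there is no depth.
- get_calibration(name): a dict with "camera_matrix" (3x3 intrinsics, pixels), "cam_to_world" (4x4, takes a point from camera to world coordinates). Camera axes: x right, y down, z forward; pixel columns grow to the right and rows downward; lengths in mm; the calibration is good to about 2 mm. The wrist camera is an equidistant fisheye: a pixel r from the principal point sees the ray r / f radians off the axis. A picture is of the moment at which its call begins: read the wrist's pose just before it. get_calibration takes no time and is no camera call; for the wrist camera it gives the pose at the moment of the call.
- job_done(): hands the job in; it is judged then, once.
The state is a dict: "clock": time; "joints": joint angles; "joint_vel": joint speeds; "joint_efforts": joint torques, N m; "position": TCP position; "ee_rot": TCP orientation; "contact_force": force on the tool from outside, world axes, zero at the start; "wrist_torque": the same for the moment, N m; "gripper_width": finger opening in mm; "grasp_force": force on a finger pad.
Only numpy, scipy, OpenCV 4.12 (cv2) and the standard library are available. Lean on these libraries where they do the work, as an engineer would, in place of code of your own. Each camera call takes 0.05 s, during which the arm holds its last target. There are 200 camera calls.

## Working session

There is one attempt and no reset: what is moved stays moved. The work goes in short steps, Python scripts to look and compute and a tool call to move; the robot and the scene stay as the last step left them, time stands still between calls to the robot, and variables do not carry over. Pictures are saved under pics/ and viewed, at most 10 in all, crops included, and the job is handed in when it is done.

Besides the shell and the picture viewer there is one more tool, called after ">>>" in YAML: its name, and indented under it one key for each argument. arm_command: Moves the arm, as the interface text tells. Its arguments: {"type":"object","properties":{"steps":{"type":"array","items":{"type":"number"}},"grip":{"type":"number"}},"required":["steps"]}

```bash
mkdir -p pics; cat > h.py <<'E'
from bench import *
import numpy as np, cv2
def save(n,f):
    im=get_image(n); cv2.imwrite('pics/'+f,im[:,:,::-1]); return im
E
python3 - <<'E'
from h import *
import os
s=read_state(); print({k:np.round(v,3).tolist() for k,v in s.items()})
a=save('scene','s0.png'); b=save('side','d0.png'); 
for n in('scene','side','wrist'):
    c=get_calibration(n); print(n,np.round(c['camera_matrix'],1).tolist(),np.round(c['cam_to_world'],3).tolist())
c=save('wrist','w0.png')
E
```

```text
{'clock': 0.0, 'joints': [-1.022, 0.386, 0.007, -0.0, -1.194, -0.259], 'joint_vel': [0.001, 0.0, 0.0, -0.002, -0.0, 0.001], 'joint_efforts': [0.0, -39.229, 18.841, 4.186, -0.005, -0.0], 'position': [178.458, -598.377, 230.243], 'ee_rot': [-0.144, 0.99, 0.001, -0.0], 'contact_force': [0.767, 0.424, 0.124], 'wrist_torque': [-0.017, 0.063, -0.004], 'grasp_force': 0.0, 'gripper_width': 85.267}
scene [[483.2, 0.0, 276.2], [0.0, 483.2, 207.0], [0.0, 0.0, 1.0]] [[0.388, 0.599, -0.701, 1478.269], [0.922, -0.254, 0.293, -459.927], [-0.002, -0.76, -0.65, 859.237], [0.0, 0.0, 0.0, 1.0]]
side [[475.6, 0.0, 273.4], [0.0, 475.6, 204.2], [0.0, 0.0, 1.0]] [[-0.974, -0.177, 0.144, 446.035], [-0.228, 0.756, -0.614, 695.016], [-0.0, -0.631, -0.776, 1034.74], [0.0, 0.0, 0.0, 1.0]]
wrist [[325.2, 0.0, 286.2], [0.0, 325.2, 211.2], [0.0, 0.0, 1.0]] [[-0.287, 0.905, 0.314, 97.782], [0.958, 0.27, 0.097, -623.152], [0.003, 0.329, -0.944, 372.086], [0.0, 0.0, 0.0, 1.0]]
```

View pics/s0.png

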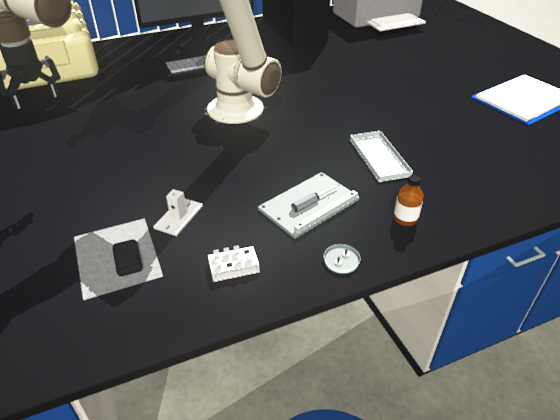

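View pics/d0.png

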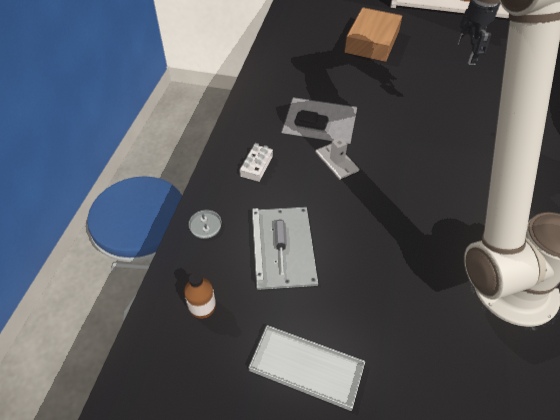

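The scene view shows the holder at (178,212), plate at (308,203) with the driver handle at (305,203), and tray at (380,156). The side view shows the plate at (285,247), the handle at (280,234) with its tip near (282,277), the tray at (307,366) and the holder at (337,160).

```bash
cat >> h.py <<'E'
def ray(cal,u,v):
    K=cal['camera_matrix'];T=np.array(cal['cam_to_world'])
    x=(u-K[0][2])/K[0][0];y=(v-K[1][2])/K[1][1]
    if cal.get('fish'):
        r=np.hypot(x,y);s=np.sin(r)/max(r,1e-9);d=np.array([x*s,y*s,np.cos(r)])
    else: d=np.array([x,y,1.])
    d=T[:3,:3]@d; return T[:3,3],d/np.linalg.norm(d)
def onz(cal,p,z):
    o,d=ray(cal,*p); return o+d*(z-o[2])/d[2]
def tri(c1,p1,c2,p2):
    o1,d1=ray(c1,*p1);o2,d2=ray(c2,*p2)
    t=np.linalg.lstsq(np.c_[d1,-d2],o2-o1,rcond=None)[0]
    a,b=o1+t[0]*d1,o2+t[1]*d2; return (a+b)/2,np.linalg.norm(a-b)
def wcal():
    c=dict(get_calibration('wrist'));c['fish']=True;return c
def R():
    from scipy.spatial.transform import Rotation
    s=read_state();return Rotation.from_quat(s['ee_rot']).as_matrix(),np.array(s['position']),s
E
python3 - <<'E'
from h import *
S=get_calibration('side');C=get_calibration('scene')
f=lambda c,ps,z:print([np.round(onz(c,p,z)[:2]).tolist() for p in ps])
f(S,[(254,209),(306,208),(317,285),(258,287)],12)
f(S,[(270,329),(364,360),(351,405),(250,370)],20)
f(S,[(280,222),(280,247),(282,277)],25)
f(S,[(316,152),(340,145),(358,172),(334,178)],8)
for a,b in [((305,203),(280,234)),((176,193),(338,146)),((380,156),(307,366))]: print(np.round(tri(C,a,S,b)[0]),tri(C,a,S,b)[1])
E
```

```text
[[683.0, -86.0], [545.0, -122.0], [474.0, 108.0], [613.0, 146.0]]
[[558.0, 249.0], [343.0, 272.0], [359.0, 372.0], [578.0, 349.0]]
[[602.0, -49.0], [585.0, 29.0], [561.0, 113.0]]
[[556.0, -347.0], [489.0, -394.0], [421.0, -293.0], [487.0, -253.0]]
[594.  -8.  27.] 3.7754449379513693
[ 489. -321.   77.] 8.527993513920151
[463. 311.  10.] 4.577755380375486
```

>>> arm_command:
  steps: [-0.045, 0.023, 0, 0, -0.045, 0.023, 0, 0, -0.045, 0.023, 0, 0, -0.045, 0.023, 0, 0, -0.045, 0.023, 0, 0, -0.045, 0.023, 0, 0, -0.045, 0.023, 0, 0, -0.045, 0.023, 0, 0, 0, 0, 0, -0.15, 0, 0, 0, -0.15, 0, 0, 0, -0.15, 0, 0, 0, -0.15, 0, 0, 0, -0.15, 0, 0, 0, -0.15, 0, 0, 0, -0.15, 0, 0, 0, -0.15, 0, 0, 0, -0.15, 0, 0, 0, -0.15]

```text
clock: 2.4
position: [470.8, -319.6, 230.9]
ee_rot: [0.782, -0.624, -0.0, 0.0]
contact_force: [-0.8, -0.0, 0.3]
gripper_width: 85.3
grasp_force: 0.0
```

```bash
python3 - <<'E'
from h import *
import json
M,p,s=R();print(s['clock'],np.round(p),np.round(M,3).tolist())
c=wcal();json.dump({k:np.array(v).tolist() if k!='fish' else v for k,v in c.items()},open('c1.json','w'))
save('wrist','w1.png')
# to driver
d=np.array([590,0,230])-p;print(np.round(M.T@d))
E
```

```text
2.4 [ 471. -320.  231.] [[0.222, -0.975, -0.001], [-0.975, -0.222, 0.0], [-0.001, 0.001, -1.0]]
[-285. -187.    1.]
```

View pics/w1.png

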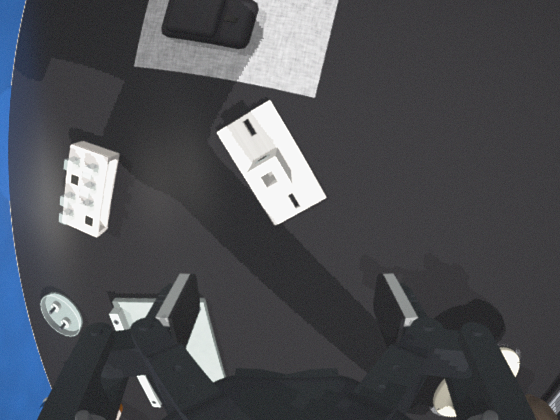

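The wrist view shows the holder with foot corners near (271,100), (217,132), (274,224) and (326,198), and its well at (269,179). The rack, dish and mouse lie clear of it.

>>> arm_command:
  steps: [-0.04, -0.026, 0, 0, -0.04, -0.026, 0, 0, -0.04, -0.026, 0, 0, -0.04, -0.026, 0, 0, -0.04, -0.026, 0, 0, -0.04, -0.026, 0, 0, -0.04, -0.026, 0, 0, 0, 0, 0, 0]

```text
clock: 3.45
position: [588.5, -4.1, 230.6]
ee_rot: [0.781, -0.625, -0.0, 0.0]
contact_force: [0.5, 0.7, 0.6]
gripper_width: 85.2
grasp_force: 0.0
```

```bash
python3 - <<'E'
from h import *
import json
M,p,s=R();print(s['clock'],np.round(p,1),np.round(M,3).tolist())
c=wcal();json.dump({k:np.array(v).tolist() if k!='fish' else v for k,v in c.items()},open('c2.json','w'))
save('wrist','w2.png')
E
```

```text
3.45 [588.5  -4.1 230.6] [[0.219, -0.976, -0.001], [-0.976, -0.219, 0.0], [-0.0, 0.001, -1.0]]
```

View pics/w2.png

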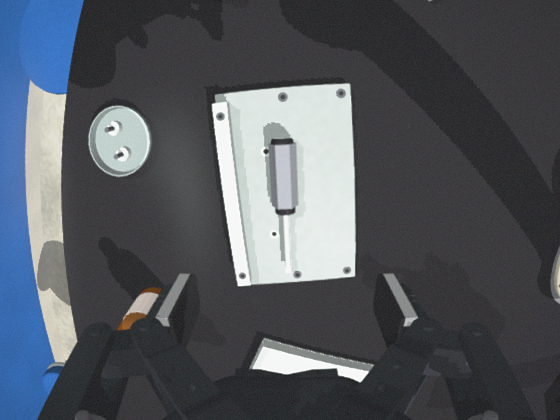

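The wrist view shows the plate with corners near (212,88), (351,84), (355,276) and (238,286). The handle runs from (282,141) to (286,211) with the tip near (288,270), and the tapped holes are at (266,152) and (274,234).

```bash
cat > m.py <<'E'
from h import *
import json
def blobs(f,poly,lo,hi,amin,amax):
    g=cv2.imread('pics/'+f,0); m=np.zeros_like(g); cv2.fillPoly(m,[np.int32(poly)],255)
    b=cv2.inRange(g,lo,hi)&m
    n,l,st,ce=cv2.connectedComponentsWithStats(b)
    return [(st[i,4],np.round(ce[i],2).tolist(),st[i,2:4].tolist()) for i in range(1,n) if amin<=st[i,4]<=amax]
E
python3 - <<'E'
from m import *
P=[(240,98),(345,92),(348,270),(256,276)]
for r in blobs('w2.png',P,0,110,4,900): print(r)
print('side')
for r in blobs('d0.png',[(262,214),(302,214),(310,280),(266,282)],0,90,3,900): print(r)
print('scene')
for r in blobs('s0.png',[(270,207),(318,182),(345,196),(300,222)],0,90,3,900): print(r)
g=cv2.imread('pics/w2.png');print([g[y,x].tolist() for x,y in[(276,175),(286,175),(294,175),(320,175),(271,175),(282,240),(287,240),(288,260),(282,142),(286,211)]])
E
```

```text
(np.int32(13), [340.54, 93.15], [4, 4])
(np.int32(14), [282.43, 96.86], [5, 4])
(np.int32(129), [281.21, 141.23], [24, 8])
(np.int32(18), [265.78, 150.94], [5, 5])
(np.int32(98), [285.09, 211.35], [19, 8])
(np.int32(7), [274.0, 233.29], [3, 3])
(np.int32(6), [346.5, 269.67], [4, 2])
side
(np.int32(46), [280.28, 245.65], [10, 7])
scene
(np.int32(4), [317.5, 197.0], [2, 3])
(np.int32(22), [294.68, 207.59], [6, 8])
[[170, 164, 160], [206, 198, 196], [159, 153, 150], [230, 233, 224], [126, 121, 119], [155, 159, 152], [248, 248, 247], [248, 248, 248], [65, 63, 65], [71, 67, 71]]
```

```bash
python3 - <<'E'
from m import *
c2=json.load(open('c2.json'));S=get_calibration('side');C=get_calibration('scene')
print('front',tri(c2,(285.09,211.35),S,(280.28,245.65)),'butt',tri(c2,(281.21,141.23),C,(294.68,207.59)))
for z in(25,32,38): 
    a,b=onz(c2,(281.21,141.23),z),onz(c2,(285.09,211.35),z);v=b-a
    print(z,a.round(1),b.round(1),np.linalg.norm(v),np.degrees(np.arctan2(v[1],v[0])))
t=onz(c2,(287.5,271),25);print('tip',t)
h1,h2=onz(c2,(265.78,150.94),12),onz(c2,(274,233.29),12);v=h2-h1
print('holes',h1,h2,np.linalg.norm(v),np.degrees(np.arctan2(v[1],v[0])),(h1+h2)/2)
print([onz(c2,p,12).round().tolist() for p in[(209,88),(351,84),(355,276),(238,286)]])
E
```

```text
front (array([583.19205895,  29.4407551 ,  32.06510664]), np.float64(1.1551261911954678)) butt (array([604.32472524, -43.19904049,  28.58132485]), np.float64(4.206570925117837))
25 [603.6 -44.8  25. ] [582.1  31.7  25. ] 79.44723496418827 105.67126407664541
32 [603.6 -45.6  32. ] [582.6  29.3  32. ] 77.84614220763653 105.67126407664547
38 [603.7 -46.3  38. ] [583.1  27.3  38. ] 76.47377698773501 105.67126407664543
tip [562.2644493  106.60150748  25.        ]
holes [617.83343858 -28.74611797  12.        ] [588.02820783  66.47409842  12.        ] 99.77595596828652 107.3808341521643 [602.9308232   18.86399022  12.        ]
[[695.0, -86.0, 12.0], [543.0, -124.0, 12.0], [473.0, 103.0, 12.0], [619.0, 151.0, 12.0]]
```

>>> arm_command:
  steps: [0, -0.0033, 0, -0.053, 0, 0, 0.04, 0, 0, 0, 0.04, 0, 0, 0, 0.04, 0, 0, 0, 0.04, 0, 0, 0, 0.03, 0, 0, 0, 0.015, 0, 0, 0, 0.0115, 0, 0, 0, 0, 0, 0, 0, 0, 0]
  grip: 0.052

```text
clock: 4.75
position: [591.9, -6.0, 15.9]
ee_rot: [0.796, -0.605, 0.001, -0.001]
contact_force: [-0.4, 0.1, -0.5]
gripper_width: 51.7
grasp_force: 0.0
```

```bash
python3 - <<'E'
from h import *
M,p,s=R();print(s['clock'],np.round(p,1),s['contact_force'],np.degrees(np.arctan2(M[1,0],M[0,0])))
save('wrist','w3.png')
E
```

```text
4.75 [591.9  -6.   15.9] [-0.38744496  0.14973111 -0.47868625] -74.41098380287373
```

View pics/w3.png

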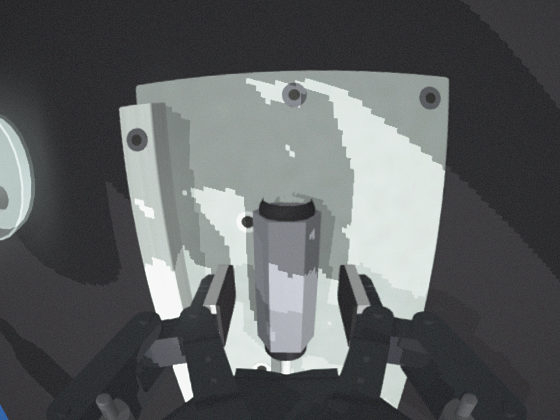

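The handle lies between the pads (columns 255–321, pads at about 233 and 340), so it is centred and safe to close.

>>> arm_command:
  steps: [0, 0, 0.001, 0, 0, 0, 0, 0, 0, 0, 0, 0, 0, 0, 0, 0, 0, 0, 0, 0, 0, 0, 0, 0]
  grip: 0.01

```text
clock: 5.55
position: [591.6, -5.9, 14.8]
ee_rot: [0.797, -0.604, 0.001, -0.0]
contact_force: [-1.0, -0.2, 6.1]
gripper_width: 27.8
grasp_force: 59.0
```

>>> arm_command:
  steps: [0, 0, -0.02, 0, 0, 0, -0.04, 0, 0, 0, -0.045, 0, 0, 0, -0.045, 0, -0.041, 0.001, 0, 0, -0.041, 0.001, 0, 0, -0.041, 0.001, 0, 0, -0.041, 0.001, 0, 0, -0.041, 0.001, 0, 0, -0.041, 0.001, 0, 0, -0.041, 0, 0, 0, -0.039, 0, 0, 0, 0, 0, 0, -0.149, 0, 0, 0, -0.149, 0, 0, 0, -0.149, 0, 0, 0, -0.149, 0, 0, 0, -0.149, 0, 0, 0, -0.149, 0, 0, 0, -0.149, 0, 0, 0, -0.149]

```text
clock: 8.05
position: [497.2, 306.0, 163.0]
ee_rot: [0.999, -0.051, -0.001, 0.0]
contact_force: [0.1, -0.3, -0.4]
gripper_width: 27.1
grasp_force: 59.5
```

```bash
python3 - <<'E'
from h import *
import json
M,p,s=R();print(s['clock'],np.round(p,1),s['grasp_force'],np.degrees(np.arctan2(M[1,0],M[0,0])))
c=wcal();json.dump({k:np.array(v).tolist() if k!='fish' else v for k,v in c.items()},open('c4.json','w'))
save('wrist','w4.png')
E
```

```text
8.05 [497.2 306.  163. ] 59.50758934020996 -5.853732219950807
```

View pics/w4.png

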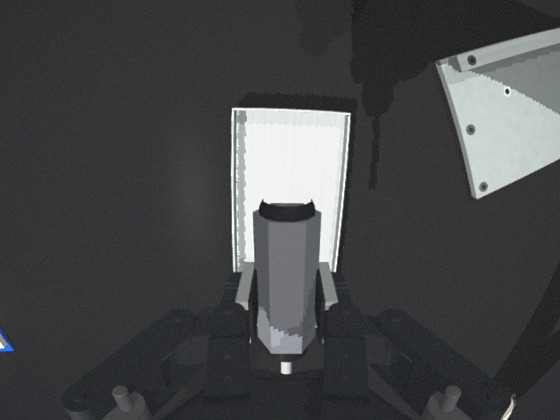

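The tray's far end shows rim corners at (232,109) and (351,114) with its long edges running down to about (234,270) and (341,262). The driver is held straight between the pads.

```bash
python3 - <<'E'
from m import *
c=json.load(open('c4.json'));S=get_calibration('side')
A=[onz(c,p,20)[:2] for p in[(232,109),(351,114),(341,262),(234,270)]];print(np.round(A))
g=cv2.imread('pics/d0.png',0);m=np.zeros_like(g);cv2.fillPoly(m,[np.int32([(235,320),(380,320),(380,412),(235,412)])],255)
b=cv2.inRange(g,70,255)&m
k=max(cv2.findContours(b,0,2)[0],key=cv2.contourArea);h=cv2.convexHull(k)
q=cv2.approxPolyDP(h,6,True)[:,0];print(q.tolist())
Q=np.array([onz(S,p,20)[:2] for p in q]);print(Q.round())
W=cv2.minAreaRect(np.float32([onz(S,p,20)[:2] for p in h[:,0]]));print(W)
M,p,s=R();ce=np.mean(A[:2],0);
e=(A[0]-A[1])/np.linalg.norm(A[0]-A[1]);ax=np.array([e[1],-e[0]]);print('far edge len',np.linalg.norm(A[0]-A[1]),'axis deg',np.degrees(np.arctan2(ax[1],ax[0])))
for w in ((234,270),): print('L edge deg',np.degrees(np.arctan2(*(A[3]-A[0])[::-1])),'R',np.degrees(np.arctan2(*(A[2]-A[1])[::-1])))
C,Dn=get_calibration('scene'),None
gs=cv2.imread('pics/s0.png',0)
print('2-view rim corner height',tri(S,(270,329),c,(232,109)),tri(S,(250,370),c,(232,109)))
E
```

```text
[[582. 345.]
 [567. 242.]
 [424. 258.]
 [426. 366.]]
[[266, 325], [364, 360], [352, 409], [250, 371]]
[[570. 241.]
 [343. 272.]
 [356. 379.]
 [578. 351.]]
((462.90765380859375, 311.28155517578125), (113.2877426147461, 232.55322265625), 82.00707244873047)
far edge len 103.802355706897 axis deg -8.040929208214472
L edge deg 172.13244492255856 R 173.4770442313347
2-view rim corner height (array([562.24797533, 316.47168034, 166.26553148]), np.float64(40.67161780921835)) (array([580.7758034 , 346.06672512,  10.25609343]), np.float64(2.094359495360883))
```

>>> arm_command:
  steps: [0.0017, 0.0013, 0, 0.034, 0, 0, 0.03, 0, 0, 0, 0.04, 0, 0, 0, 0.035, 0, 0, 0, 0.025, 0, 0, 0, 0.015, 0, 0, 0, 0.008, 0, 0, 0, 0.002, 0, 0, 0, 0, 0]

```text
clock: 9.22
position: [499.7, 305.2, 9.5]
ee_rot: [0.998, -0.07, 0.0, -0.001]
contact_force: [-0.3, -0.2, -1.4]
gripper_width: 27.4
grasp_force: 59.5
```

>>> arm_command:
  steps: [0, 0, 0.002, 0, 0, 0, 0.0015, 0, 0, 0, 0, 0]

```text
clock: 9.6
position: [499.2, 304.8, 5.4]
ee_rot: [0.998, -0.07, 0.0, -0.0]
contact_force: [-0.7, -0.1, -0.4]
gripper_width: 27.2
grasp_force: 59.5
```

>>> arm_command:
  steps: [0, 0, 0.001, 0, 0, 0, 0, 0]

```text
clock: 9.85
position: [499.4, 304.9, 4.8]
ee_rot: [0.998, -0.07, 0.0, -0.0]
contact_force: [-0.6, -1.7, 3.0]
gripper_width: 27.2
grasp_force: 59.9
```

>>> arm_command:
  steps: [0, 0, 0, 0, 0, 0, 0, 0, 0, 0, 0, 0, 0, 0, 0, 0]
  grip: 0.048

```text
clock: 10.35
position: [499.3, 304.8, 4.2]
ee_rot: [0.998, -0.07, -0.0, 0.0]
contact_force: [1.1, -0.3, -0.0]
gripper_width: 48.1
grasp_force: 0.0
```

>>> arm_command:
  steps: [0, 0, -0.03, 0, 0, 0, -0.045, 0, 0, 0, -0.045, 0, 0, 0, -0.045, 0, 0, 0, -0.045, 0, 0, 0, 0, 0]

```text
clock: 11.1
position: [501.0, 306.2, 219.0]
ee_rot: [0.998, -0.07, 0.003, -0.003]
contact_force: [-0.4, 0.1, -0.6]
gripper_width: 48.0
grasp_force: 0.0
```

```bash
python3 - <<'E'
from m import *
M,p,s=R();print(s['clock'],np.round(p,1),np.degrees(np.arctan2(M[1,0],M[0,0])))
a=save('wrist','w5.png');
b=save('side','d5.png')
cv2.imwrite('pics/c5.png',np.hstack([a[:,130:430],cv2.resize(b[300:420,230:380],None,fx=3.3,fy=3.5)[:420]])[:,:,::-1])
# holder from w1
c=json.load(open('c1.json'))
g=cv2.imread('pics/w1.png');hh=g.min(2);m=np.zeros(hh.shape,np.uint8);cv2.fillPoly(m,[np.int32([(272,94),(209,131),(272,230),(334,199)])],255)
k=max(cv2.findContours(cv2.inRange(hh,110,255)&m,0,2)[0],key=cv2.contourArea)
print(cv2.approxPolyDP(cv2.convexHull(k),5,True)[:,0].tolist())
X=np.float32([onz(c,q,8)[:2] for q in cv2.convexHull(k)[:,0]]);print(cv2.minAreaRect(X))
G=hh
for lo in(60,90):
    n,l,st,ce=cv2.connectedComponentsWithStats(cv2.inRange(hh,0,lo)&cv2.erode(m,np.ones((15,15))));print([(st[i,4],ce[i].round(1).tolist()) for i in range(1,n) if st[i,4]>5])
E
```

```text
11.1 [501.  306.2 219. ] -8.039268718032318
[[268, 100], [326, 196], [278, 224], [216, 132]]
((489.99639892578125, -329.16375732421875), (72.38623046875, 131.92962646484375), 43.013710021972656)
[(np.int32(52), [249.3, 126.7]), (np.int32(31), [293.4, 200.0])]
[(np.int32(66), [249.4, 126.9]), (np.int32(49), [293.4, 200.1])]
```

View pics/c5.png

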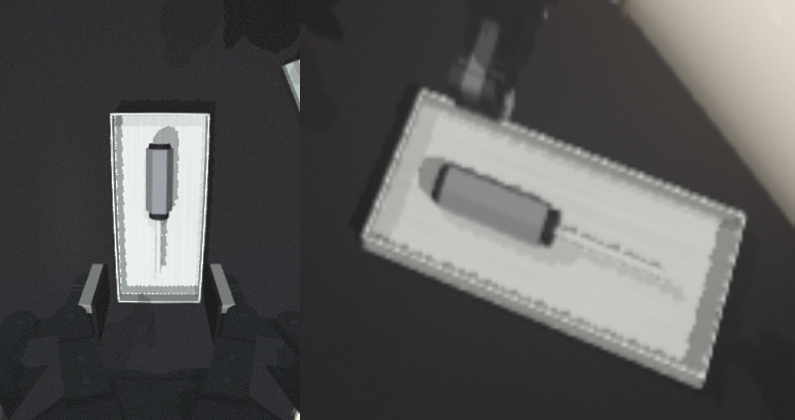

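The crop shows the driver lying wholly inside the tray, with handle and blade clear of all walls. Next is the holder.

```bash
python3 - <<'E'
from m import *
c=json.load(open('c1.json'))
a,b=onz(c,(249.4,126.8),6),onz(c,(293.4,200.1),6);v=b-a
th=np.degrees(np.arctan2(v[1],v[0]));print(a,b,np.linalg.norm(v),th,(a+b)/2)
C=get_calibration('scene');S=get_calibration('side')
w=onz(c,(269,179.5),78);print('well at78',w)
M,p,s=R()
t=np.array([(a+b)[0]/2,(a+b)[1]/2,220]);print('tool shift',np.round(M.T@(t-p),1),'cur yaw',np.degrees(np.arctan2(M[1,0],M[0,0])))
E
```

```text
[ 524.19705671 -366.15126471    6.        ] [ 456.33407979 -292.93180302    6.        ] 99.83222528588439 132.82569231737838 [ 490.26556825 -329.54153386    6.        ]
well at78 [ 489.81266561 -329.02112837   78.        ]
tool shift [ 80.7 629.1  -6.1] cur yaw -8.085807686718223
```

>>> arm_command:
  steps: [0.0062, 0.0484, 0, 0, 0.0062, 0.0484, 0, 0, 0.0062, 0.0484, 0, 0, 0.0062, 0.0484, 0, 0, 0.0062, 0.0484, 0, 0, 0.0062, 0.0484, 0, 0, 0.0062, 0.0484, 0, 0, 0.0062, 0.0484, 0, 0, 0.0062, 0.0484, 0, 0, 0.0062, 0.0484, 0, 0, 0.0062, 0.0484, 0, 0, 0.0062, 0.0484, 0, 0, 0.0062, 0.0484, 0, 0, 0, 0, 0, 0.171, 0, 0, 0, 0.171, 0, 0, 0, 0.17, 0, 0, 0, 0.17, 0, 0, 0.04, 0, 0, 0, 0, 0]
  grip: 0.07

```text
clock: 13.58
position: [487.8, -328.2, 169.6]
ee_rot: [0.916, -0.4, -0.005, -0.0]
contact_force: [0.2, 0.7, -0.5]
gripper_width: 70.0
grasp_force: 0.0
```

```bash
python3 - <<'E'
from m import *
M,p,s=R();print(s['clock'],np.round(p,1),np.degrees(np.arctan2(M[1,0],M[0,0])),M.round(3).tolist())
c=wcal();json.dump({k:np.array(v).tolist() if k!='fish' else v for k,v in c.items()},open('c6.json','w'))
save('wrist','w6.png')
E
```

```text
13.575 [ 487.8 -328.2  169.6] -47.18157078843993 [[0.68, -0.733, -0.01], [-0.733, -0.68, 0.005], [-0.01, 0.004, -1.0]]
```

View pics/w6.png

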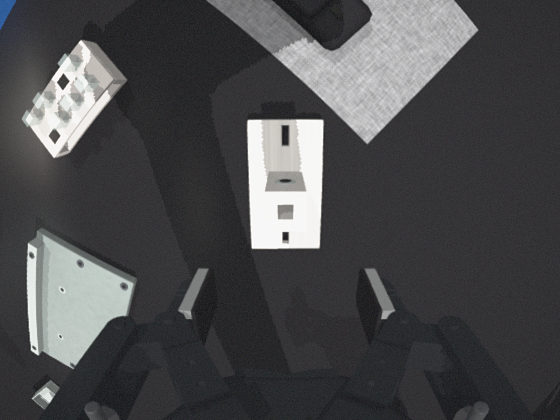

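The holder sits square to the tool, with slots at (285,135) and (286,238), the well at (286,211), and foot corners near (247,120), (323,120), (320,248) and (250,248).

```bash
python3 - <<'E'
from m import *
c=json.load(open('c6.json'));c1=json.load(open('c1.json'))
bl=blobs('w6.png',[(255,126),(317,126),(314,244),(256,244)],0,90,8,400);print(bl)
P=sorted([b[1] for b in bl],key=lambda q:q[1]);top,bot=P[0],P[-1]
print('heights',tri(c1,(249.4,126.8),c,top),tri(c1,(293.4,200.1),c,bot),'well',tri(c1,(269,179.5),c,(286,212)))
a,b=onz(c,top,6),onz(c,bot,6);v=b-a
print(np.linalg.norm(v),np.degrees(np.arctan2(v[1],v[0])),(a+b)/2)
M,p,s=R();print(p.round(1));m=(a+b)/2;m[2]=p[2];print('shift',M.T@(m-p))
E
```

```text
[(np.int32(132), [284.98, 134.93], [7, 19]), (np.int32(28), [284.89, 180.18], [11, 3]), (np.int32(40), [285.0, 235.5], [5, 8])]
heights (array([ 524.31988422, -366.10421932,    4.74587802]), np.float64(0.15586308322382503)) (array([ 457.05754535, -294.35283673,   13.03122103]), np.float64(1.3214406166489852)) well (array([ 489.79094968, -329.63178339,   78.72541619]), np.float64(0.83427670573221))
102.1830897956399 132.83696942607565 [ 489.6861701  -328.82020083    6.        ]
[ 489.4 -329.1  172.1]
shift [-0.01867826 -0.39686755 -0.00109686]
```

>>> arm_command:
  steps: [0, 0, 0.04, 0, 0, 0, 0.04, 0, 0, 0, 0.03, 0, 0, 0, 0.02, 0, 0, 0, 0.011, 0, 0, 0, 0, 0, 0, 0, 0, 0]

```text
clock: 14.5
position: [491.7, -329.9, 34.5]
ee_rot: [0.917, -0.4, 0.001, 0.0]
contact_force: [0.7, 0.2, -0.5]
gripper_width: 69.7
grasp_force: 0.0
```

>>> arm_command:
  steps: [0, 0, 0, 0, 0, 0, 0, 0, 0, 0, 0, 0, 0, 0, 0, 0, 0, 0, 0, 0, 0, 0, 0, 0]
  grip: 0.02

```text
clock: 15.25
position: [491.1, -329.7, 34.1]
ee_rot: [0.917, -0.4, 0.001, 0.0]
contact_force: [-1.6, 0.7, 5.5]
gripper_width: 31.4
grasp_force: 61.6
```

>>> arm_command:
  steps: [0, 0, -0.02, 0, 0, 0, -0.04, 0, 0, 0, -0.03, 0, -0.0234, -0.0376, 0, 0, -0.0234, -0.0376, 0, 0, -0.0234, -0.0376, 0, 0, -0.0234, -0.0376, 0, 0, -0.0234, -0.0376, 0, 0, -0.0234, -0.0376, 0, 0, -0.0234, -0.0376, 0, 0, -0.0234, -0.0376, 0, 0, 0, 0, 0, 0.148, 0, 0, 0, 0.148, 0, 0, 0, 0.148, 0, 0, 0, 0, 0, 0, 0, 0, 0]

```text
invalid input at $.steps: expected a multiple of 4 numbers
```

```bash
python3 - <<'E'
from m import *
M,p,s=R();print(s['clock'],np.round(p,1),np.degrees(np.arctan2(M[1,0],M[0,0])),M.round(3).tolist(),s['grasp_force'])
c=wcal();json.dump({k:np.array(v).tolist() if k!='fish' else v for k,v in c.items()},open('c7.json','w'))
save('wrist','w7.png')
E
```

```text
15.25 [ 491.1 -329.7   34.1] -47.1220519421701 [[0.68, -0.733, 0.001], [-0.733, -0.68, -0.001], [0.001, -0.0, -1.0]] 61.551668643951416
```

View pics/w7.png

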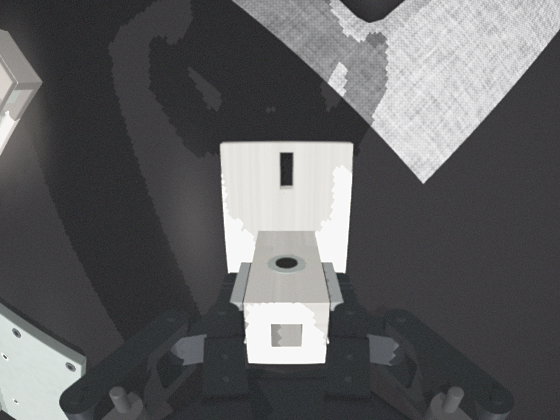

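The move was refused because the row count was wrong, so the arm has not moved. The picture shows the tower gripped squarely, with the foot's far edge from (221,142) to (354,142) and its slot at (286,170). I'll resend the move.

>>> arm_command:
  steps: [0, 0, -0.02, 0, 0, 0, -0.04, 0, 0, 0, -0.03, 0, -0.0234, -0.0376, 0, 0, -0.0234, -0.0376, 0, 0, -0.0234, -0.0376, 0, 0, -0.0234, -0.0376, 0, 0, -0.0234, -0.0376, 0, 0, -0.0234, -0.0376, 0, 0, -0.0234, -0.0376, 0, 0, -0.0234, -0.0376, 0, 0, 0, 0, 0, 0.148, 0, 0, 0, 0.148, 0, 0, 0, 0.148, 0, 0, 0, 0, 0, 0, 0, 0]

```text
clock: 17.3
position: [583.2, 12.3, 122.3]
ee_rot: [0.807, -0.591, -0.001, 0.001]
contact_force: [-0.7, 0.2, -4.2]
gripper_width: 31.3
grasp_force: 61.1
```

```bash
python3 - <<'E'
from m import *
M,p,s=R();print(s['clock'],np.round(p,1),np.degrees(np.arctan2(M[1,0],M[0,0])),M.round(3).tolist(),s['grasp_force'])
c=wcal();json.dump({k:np.array(v).tolist() if k!='fish' else v for k,v in c.items()},open('c8.json','w'))
save('wrist','w8.png')
t=np.array([584.1,12.0,p[2]]);print('to go',M.T@(t-p))
# holder pose in hand, from w7: far slot
c7=json.load(open('c7.json'));print(onz(c7,(286.5,170),6),blobs('w7.png',[(270,148),(302,148),(302,196),(270,196)],0,80,20,900))
E
```

```text
17.3 [583.2  12.3 122.3] -72.48680839313565 [[0.301, -0.954, -0.002], [-0.954, -0.301, -0.0], [-0.001, 0.002, -1.0]] 61.14366888999939
to go [ 0.50291805 -0.74382062 -0.00168134]
[ 524.9673666  -365.81217457    6.        ] [(np.int32(352), [286.0, 168.5], [11, 32])]
```

View pics/w8.png

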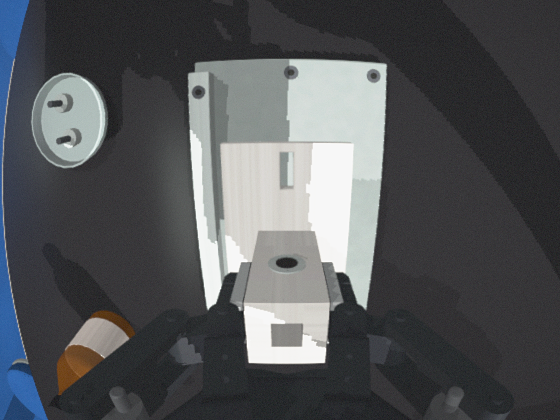

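The held holder (far edge (221,142)–(353,142), slot at (286,170)) hangs over the plate, parallel to the fence and clear of it. Now I'll lower it.

>>> arm_command:
  steps: [0.0005, -0.0007, 0.025, 0, 0, 0, 0.025, 0, 0, 0, 0.015, 0, 0, 0, 0.006, 0, 0, 0, 0, 0, 0, 0, 0, 0]

```text
clock: 18.1
position: [585.6, 12.2, 53.3]
ee_rot: [0.806, -0.592, 0.001, -0.001]
contact_force: [-0.7, 0.5, -4.1]
gripper_width: 31.3
grasp_force: 61.1
```

>>> arm_command:
  steps: [0, 0, 0.002, 0, 0, 0, 0, 0]

```text
clock: 18.35
position: [584.8, 12.1, 50.5]
ee_rot: [0.806, -0.592, 0.0, -0.0]
contact_force: [-0.7, 1.1, -3.8]
gripper_width: 31.6
grasp_force: 61.1
```

>>> arm_command:
  steps: [0, 0, 0.001, 0, 0, 0, 0, 0]

```text
clock: 18.6
position: [584.7, 12.0, 49.3]
ee_rot: [0.806, -0.592, -0.0, 0.0]
contact_force: [0.1, -1.0, -4.5]
gripper_width: 31.3
grasp_force: 61.1
```

>>> arm_command:
  steps: [0, 0, 0.0015, 0, 0, 0, 0, 0, 0, 0, 0, 0]

```text
clock: 18.98
position: [584.8, 12.1, 47.8]
ee_rot: [0.806, -0.592, -0.0, 0.0]
contact_force: [-0.1, -0.1, -4.3]
gripper_width: 31.3
grasp_force: 61.1
```

>>> arm_command:
  steps: [0, 0, 0.001, 0, 0, 0, 0, 0, 0, 0, 0, 0]

```text
clock: 19.35
position: [584.8, 12.1, 46.8]
ee_rot: [0.806, -0.592, -0.0, -0.0]
contact_force: [-0.3, -0.6, -5.1]
gripper_width: 31.4
grasp_force: 61.1
```

>>> arm_command:
  steps: [0, 0, 0.0005, 0, 0, 0, 0, 0, 0, 0, 0, 0]

```text
clock: 19.73
position: [584.8, 12.0, 46.3]
ee_rot: [0.806, -0.592, 0.0, -0.0]
contact_force: [0.1, -0.5, -4.1]
gripper_width: 31.5
grasp_force: 61.1
```

>>> arm_command:
  steps: [0, 0, 0.0005, 0, 0, 0, 0, 0, 0, 0, 0, 0]

```text
clock: 20.1
position: [584.8, 12.1, 46.2]
ee_rot: [0.806, -0.592, 0.0, -0.0]
contact_force: [-1.7, -0.1, -0.2]
gripper_width: 31.4
grasp_force: 61.7
```

>>> arm_command:
  steps: [0, 0, 0.0005, 0, 0, 0, 0, 0, 0, 0, 0, 0]

```text
clock: 20.48
position: [584.8, 12.1, 46.2]
ee_rot: [0.806, -0.592, 0.0, -0.0]
contact_force: [-4.0, 0.6, 5.1]
gripper_width: 31.5
grasp_force: 62.5
```

```bash
python3 - <<'E'
from m import *
M,p,s=R();c=wcal();g=cv2.cvtColor(save('wrist','w9.png'),cv2.COLOR_RGB2GRAY)
print(s['clock'],p.round(2),s['contact_force'],np.degrees(np.arctan2(M[1,0],M[0,0])))
# fence edges + holder left edge on rows above the tower
for v in range(84,240,12):
    d=np.abs(np.diff(cv2.GaussianBlur(g,(3,3),0)[v].astype(float)));k=[u for u in range(150,300) if d[u]>9 and d[u]==d[u-2:u+3].max()]
    print(v,[(u,int(d[u])) for u in k])
E
```

```text
20.475 [584.84  12.11  46.16] [-3.98771822  0.64244415  5.09864159] -72.56452530572118
84 [(154, 27), (169, 35), (176, 25), (206, 12)]
96 [(154, 27), (168, 28), (169, 28), (176, 24), (254, 17), (262, 28)]
108 [(176, 23), (177, 23), (203, 10), (258, 27), (269, 26)]
120 [(177, 24), (265, 27), (277, 31)]
132 [(150, 42), (178, 23), (206, 11)]
144 [(151, 43), (178, 22), (219, 16)]
156 [(152, 40), (179, 21), (205, 10), (220, 21), (279, 26), (293, 32)]
168 [(153, 38), (180, 21), (220, 19), (279, 29), (293, 20)]
180 [(154, 38), (181, 20), (207, 10), (221, 21), (279, 31), (289, 10), (292, 20)]
192 [(155, 38), (182, 20), (222, 21)]
204 [(157, 41), (162, 32), (180, 20), (183, 19), (193, 14), (202, 19), (211, 11), (222, 20)]
216 [(158, 62), (185, 38), (194, 15), (210, 10), (216, 24), (223, 20)]
228 [(160, 67), (186, 37), (195, 15), (210, 10), (220, 28), (224, 19)]
```

>>> arm_command:
  steps: [0, 0, -0.0006, 0, 0, 0, 0, 0, 0, 0, 0, 0]

```text
clock: 20.9
position: [584.8, 12.1, 46.1]
ee_rot: [0.806, -0.592, 0.0, -0.0]
contact_force: [-3.6, 1.2, 4.9]
gripper_width: 31.5
grasp_force: 62.4
```

```bash
python3 - <<'E'
from m import *
M,p,s=R();c=wcal();c['cam_to_world']=np.array(c['cam_to_world'])
f=lambda ps,z:np.array([onz(c,q,z)[:2] for q in ps])
F=f([(176.3,96),(177.3,120),(178.4,144),(180,168),(182.3,192),(185,216),(186.3,228)],30);H=f([(219,144),(220,156),(220.4,168),(221,180),(222,192),(223.2,216),(224,228)],20)
for X in(F,H):
    vx,vy,x,y=cv2.fitLine(np.float32(X),cv2.DIST_L2,0,.01,.01).ravel();print(np.degrees(np.arctan2(vy,vx)),x,y)
    print((X-p[:2])@-M[:2,1])
print(s['contact_force'],p)
E
```

```text
-72.418625 653.1715 -22.803528
[54.81884554 54.78001181 54.88936959 54.93108943 54.78917033 54.62260184
 54.64471396]
-72.48531 631.3741 -17.419281
[35.78855916 35.51800727 35.60289592 35.61066811 35.42751894 35.60310107
 35.62818101]
[-3.60110047  1.24913254  4.87921993] [584.81225093  12.06686656  46.13479502]
```

>>> arm_command:
  steps: [0, 0, -0.0005, 0, 0, 0, 0, 0, 0, 0, 0, 0]

```text
clock: 21.28
position: [584.8, 12.1, 46.1]
ee_rot: [0.806, -0.592, -0.0, 0.0]
contact_force: [-1.7, 1.2, 0.8]
gripper_width: 31.4
grasp_force: 61.9
```

>>> arm_command:
  steps: [0, -0.003, 0, 0, 0, -0.003, 0, 0, 0, -0.003, 0, 0, 0, -0.003, 0, 0, 0, -0.002, 0, 0, 0, -0.001, 0, 0, 0, 0, 0, 0, 0, 0, 0, 0]

```text
clock: 22.28
position: [599.4, 16.7, 46.2]
ee_rot: [0.806, -0.592, 0.0, -0.0]
contact_force: [0.3, 0.3, -3.7]
gripper_width: 31.3
grasp_force: 61.5
```

>>> arm_command:
  steps: [0, -0.001, 0, 0, 0, -0.001, 0, 0, 0, 0, 0, 0, 0, 0, 0, 0]

```text
clock: 22.78
position: [601.0, 17.2, 46.2]
ee_rot: [0.806, -0.592, -0.0, -0.0]
contact_force: [0.0, -0.5, -5.1]
gripper_width: 31.5
grasp_force: 61.4
```

>>> arm_command:
  steps: [0, -0.0005, 0.0004, 0, 0, -0.0005, 0, 0, 0, 0, 0, 0, 0, 0, 0, 0]

```text
clock: 23.28
position: [602.0, 17.4, 46.2]
ee_rot: [0.806, -0.592, 0.0, -0.0]
contact_force: [-0.6, 0.3, -2.3]
gripper_width: 31.1
grasp_force: 61.6
```

>>> arm_command:
  steps: [0, -0.0005, 0, 0, 0, 0, 0, 0, 0, 0, 0, 0]

```text
clock: 23.65
position: [602.2, 17.5, 46.2]
ee_rot: [0.806, -0.592, -0.0, 0.0]
contact_force: [-2.5, -0.1, 1.1]
gripper_width: 31.6
grasp_force: 61.7
```

>>> arm_command:
  steps: [0, -0.0004, 0, 0, 0, 0, 0, 0, 0, 0, 0, 0]

```text
clock: 24.02
position: [602.8, 17.6, 46.2]
ee_rot: [0.806, -0.592, 0.0, 0.0]
contact_force: [-3.9, -1.5, 2.1]
gripper_width: 31.6
grasp_force: 61.9
```

>>> arm_command:
  steps: [0, -0.0004, 0, 0, 0, 0, 0, 0, 0, 0, 0, 0]

```text
clock: 24.4
position: [603.1, 17.8, 46.2]
ee_rot: [0.806, -0.592, -0.0, 0.0]
contact_force: [-4.6, -1.4, 4.0]
gripper_width: 31.4
grasp_force: 62.1
```

>>> arm_command:
  steps: [0, -0.0003, 0, 0, 0, 0, 0, 0, 0, 0, 0, 0]

```text
clock: 24.78
position: [603.1, 17.8, 46.2]
ee_rot: [0.806, -0.592, -0.0, 0.0]
contact_force: [-4.9, -2.1, 4.2]
gripper_width: 31.4
grasp_force: 62.2
```

>>> arm_command:
  steps: [0, -0.0005, -0.0003, 0, 0, 0, 0, 0, 0, 0, 0, 0]

```text
clock: 25.15
position: [603.3, 17.8, 46.2]
ee_rot: [0.806, -0.592, -0.0, 0.001]
contact_force: [-5.0, -1.9, 3.8]
gripper_width: 31.5
grasp_force: 62.2
```

>>> arm_command:
  steps: [0, -0.0004, 0, 0, 0, 0, 0, 0, 0, 0, 0, 0]

```text
clock: 25.52
position: [603.4, 17.9, 46.2]
ee_rot: [0.806, -0.592, -0.001, 0.001]
contact_force: [-5.7, -1.7, 4.6]
gripper_width: 31.3
grasp_force: 62.4
```

```bash
cat > gap.py <<'E'
from m import *
M,p,s=R();c=wcal();g=cv2.GaussianBlur(cv2.cvtColor(save('wrist','w_%d.png'%(s['clock']*100)),cv2.COLOR_RGB2GRAY),(3,3),0).astype(float)
print(p.round(2),np.round(s['contact_force'],2),'push',np.dot(s['contact_force'],M[:,1]).round(2),'torque',np.round(s['wrist_torque'],3),np.degrees(np.arctan2(M[1,0],M[0,0])))
E
cat > g2.py <<'E'
from gap import *
for v in range(132,252,12):
    d=np.abs(np.diff(g[v]));k=[u for u in range(180,300) if d[u]>7 and d[u]==d[u-2:u+3].max()]
    print(v,[(u,int(d[u]),round(float((onz(c,(u+.5,v),30)[:2]-p[:2])@-M[:2,1]),1),round(float((onz(c,(u+.5,v),20)[:2]-p[:2])@-M[:2,1]),1)) for u in k if u<240])
E
python3 g2.py
```

```text
[603.36  17.87  46.24] [-5.69 -1.7   4.61] push 5.95 torque [-0.511  1.559 -0.026] -72.59640905065757
132 [(185, 50, 50.6, 53.8), (214, 28, 35.7, 37.9), (215, 28, 35.2, 37.3)]
144 [(185, 49, 51.0, 54.2), (215, 30, 35.4, 37.6), (220, 21, 32.9, 34.9), (228, 14, 28.8, 30.6)]
156 [(186, 52, 50.9, 54.0), (216, 28, 35.2, 37.3), (220, 27, 33.1, 35.2), (232, 18, 27.0, 28.7)]
168 [(187, 45, 50.8, 53.9), (198, 25, 44.9, 47.7), (202, 24, 42.8, 45.4), (216, 31, 35.5, 37.6), (220, 24, 33.4, 35.5), (221, 24, 32.9, 34.9), (231, 15, 27.8, 29.5)]
180 [(188, 53, 50.7, 53.9), (217, 31, 35.3, 37.5), (221, 24, 33.2, 35.2), (230, 15, 28.6, 30.3)]
192 [(189, 44, 50.7, 53.9), (218, 30, 35.1, 37.3), (222, 23, 33.0, 35.1), (229, 10, 29.4, 31.2)]
204 [(190, 42, 50.8, 53.9), (218, 30, 35.5, 37.7), (222, 26, 33.4, 35.5), (233, 20, 27.6, 29.3)]
216 [(191, 60, 50.9, 54.0), (219, 30, 35.4, 37.6), (223, 25, 33.3, 35.3), (232, 18, 28.5, 30.2)]
228 [(192, 69, 51.0, 54.2), (201, 24, 45.9, 48.8), (220, 30, 35.4, 37.6), (224, 24, 33.2, 35.3), (232, 17, 28.9, 30.6)]
240 [(194, 61, 50.6, 53.8), (213, 18, 39.8, 42.3), (221, 30, 35.4, 37.5), (224, 46, 33.7, 35.8), (232, 28, 29.3, 31.1), (235, 20, 27.7, 29.4)]
```

Fence face and foot edge now coincide (35.4 vs 35.2 mm) all along, so the holder is in contact. I'll build up the push.

>>> arm_command:
  steps: [0, -0.0007, -0.0002, 0, 0, -0.0005, 0, 0, 0, 0, 0, 0, 0, 0, 0, 0]

```text
clock: 26.08
position: [603.4, 17.9, 46.3]
ee_rot: [0.806, -0.592, -0.002, 0.002]
contact_force: [-7.2, -2.2, 5.9]
gripper_width: 31.0
grasp_force: 62.5
```

>>> arm_command:
  steps: [0, -0.0005, 0, 0, 0, 0, 0, 0, 0, 0, 0, 0]

```text
clock: 26.45
position: [603.4, 17.9, 46.4]
ee_rot: [0.806, -0.592, -0.002, 0.002]
contact_force: [-8.1, -1.8, 7.2]
gripper_width: 31.5
grasp_force: 62.6
```

>>> arm_command:
  steps: [0, -0.0006, 0.0004, 0, 0, -0.0006, 0.0004, 0, 0, 0, 0, 0, 0, 0, 0, 0]

```text
clock: 26.95
position: [603.5, 17.9, 46.4]
ee_rot: [0.806, -0.592, -0.003, 0.003]
contact_force: [-11.7, -1.4, 12.9]
gripper_width: 31.5
grasp_force: 63.7
```

```bash
python3 - <<'E'
from h import *
M,p,s=R();print(p.round(2),np.round(s['contact_force'],2),'push',np.dot(s['contact_force'],M[:,1]).round(2),s['wrist_torque'],'tool z',M[:,2].round(4),'tilt to fence of z axis',(M[:2,2]@np.array([.954,.299])).round(4))
E
```

```text
[603.52  17.9   46.39] [-11.71  -1.44  12.89] push 11.71 [-6.43593135e-01  3.46968542e+00  1.54505157e-03] tool z [-0.0078 -0.0021 -1.    ] tilt to fence of z axis -0.0081
```

>>> arm_command:
  steps: [0, 0, -0.0004, 0, 0, 0, 0, 0, 0, 0, 0, 0, 0, 0, 0, 0, 0, 0, 0, 0, 0, 0, 0, 0]

```text
clock: 27.7
position: [603.5, 17.9, 46.4]
ee_rot: [0.806, -0.592, -0.003, 0.003]
contact_force: [-11.5, -1.9, 10.7]
gripper_width: 31.1
grasp_force: 63.1
```

```bash
python3 g2.py | cut -c1-150; python3 -c "
from h import *
M,p,s=R();print(s['contact_force'],M[:,2])"
```

```text
[603.54  17.91  46.4 ] [-11.55  -1.93  10.71] push 11.68 torque [-0.715  3.321  0.008] -72.60872992716713
132 [(185, 53, 50.5, 53.6), (215, 28, 35.1, 37.2)]
144 [(185, 50, 50.9, 54.0), (215, 32, 35.3, 37.4), (219, 21, 33.3, 35.3), (220, 21, 32.8, 34.8), (228, 14, 28.8, 30.5)]
156 [(186, 46, 50.7, 53.8), (216, 28, 35.1, 37.2), (220, 29, 33.0, 35.0), (232, 17, 27.0, 28.6)]
168 [(187, 46, 50.7, 53.7), (198, 25, 44.8, 47.5), (202, 23, 42.7, 45.3), (216, 29, 35.4, 37.5), (221, 25, 32.8, 34.8), (231, 16, 27.7, 29.4)]
180 [(188, 52, 50.6, 53.7), (217, 30, 35.2, 37.3), (221, 25, 33.1, 35.1), (230, 15, 28.5, 30.2)]
192 [(189, 43, 50.6, 53.7), (218, 30, 35.0, 37.2), (222, 24, 33.0, 34.9), (229, 11, 29.3, 31.0)]
204 [(190, 42, 50.7, 53.7), (219, 29, 34.9, 37.0), (222, 24, 33.3, 35.3), (233, 20, 27.5, 29.2)]
216 [(191, 66, 50.7, 53.8), (219, 29, 35.4, 37.5), (223, 26, 33.2, 35.2), (232, 19, 28.4, 30.1)]
228 [(192, 66, 50.9, 54.0), (202, 17, 45.3, 48.0), (220, 30, 35.3, 37.4), (224, 24, 33.1, 35.1), (232, 17, 28.8, 30.5)]
240 [(194, 68, 50.5, 53.6), (210, 20, 41.4, 43.9), (221, 28, 35.3, 37.4), (225, 49, 33.1, 35.1), (232, 27, 29.2, 31.0), (235, 18, 27.6, 29.2)]
[-12.20217632  -2.49519221  10.82537484] [-0.00790078 -0.00209611 -0.99996659]
```

```bash
python3 -c "
from bench import *
print(job_done())"
```

```text
the job is handed in; nothing more can be done
None
```

The screwdriver lies wholly inside the tray, and the arm is still holding the cell holder against the fence with about 12 N, its slots over the tapped holes to within about 1 mm by calculation; the push tilts the tool about 0.5°, so the holder's rear edge may sit up to about 0.6 mm off the plate.

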